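# Slide a row of sweet boxes into the collating rail

## Task

Push the row of four small cardboard sweet boxes along the table as one block into the aluminium rail, under its strap, until the front box stands against the end stop and the row is closed up; the last box then still sticks out of the mouth a little. Keep the row straight: no box may twist or slip well out of line, tip over or be picked up. Leave the tape dispenser, the roll of packing tape and the bench scraper where they are.

Things in the scene. Friction and masses are not known exactly. Their poses are not given: they have to be found in the camera images.
- collating_rail: Aluminium collating rail, fixed to the table, no floor. Origin: on the table, middle of its open flared mouth; x runs into the lane on its middle line, z up. Side rails 22 mm high, 10 mm thick, 52 mm apart inside; over the first 18 mm they flare to 68 mm apart at the mouth. End stop at x = 118 mm. The row is 136 mm long: when home it sticks out of the mouth by 18 mm.
- strap (a point): Middle of the underside of the steel hold-down strap that bridges the lane: 76 mm from the mouth, 44 mm above the table, 22 mm wide along the lane, 3 mm thick; axes as the rail's.
- end_stop (a point): Middle of the end stop's inner face, 118 mm along x from the mouth and 15 mm above the table; the stop is 30 mm high; axes as the rail's.
- sweet_box_1: Box 1 of 4, the front one, nearest the mouth. All alike: closed rigid kraft box with a pale paper band, 34 mm along its x (the row's direction, about the rail's x), 46 mm wide along y, 30 mm high, 40 to 85 g. Origin: centre of its underside. At the start the row lies before the mouth, in line with the lane within 1 cm, gaps of 0.5 to 4 mm.
- sweet_box_2: Box 2 of 4, second. All alike: closed rigid kraft box with a pale paper band, 34 mm along its x (the row's direction, about the rail's x), 46 mm wide along y, 30 mm high, 40 to 85 g. Origin: centre of its underside. At the start the row lies before the mouth, in line with the lane within 1 cm, gaps of 0.5 to 4 mm.
- sweet_box_3: Box 3 of 4, third. All alike: closed rigid kraft box with a pale paper band, 34 mm along its x (the row's direction, about the rail's x), 46 mm wide along y, 30 mm high, 40 to 85 g. Origin: centre of its underside. At the start the row lies before the mouth, in line with the lane within 1 cm, gaps of 0.5 to 4 mm.
- sweet_box_4: Box 4 of 4, the rear one, farthest from the mouth. All alike: closed rigid kraft box with a pale paper band, 34 mm along its x (the row's direction, about the rail's x), 46 mm wide along y, 30 mm high, 40 to 85 g. Origin: centre of its underside. At the start the row lies before the mouth, in line with the lane within 1 cm, gaps of 0.5 to 4 mm.
- tape_gun: Bystander: hand tape dispenser lying on the table, 173 x 166 x 54 mm, origin under its centre.
- tape_roll: Bystander: roll of pale packing tape lying flat, 100 mm diameter, 48 mm high, origin under its centre.
- scraper: Bystander: bench scraper with a wooden grip, 124 x 154 x 24 mm, origin under its centre.
Things that resemble listed ones, but are neither listed nor needed, are in the scene too. Leave any black, pink or purple look-alike of the sweet_box_2 alone.

How it is judged:
By the outcome, as a careful person would: the job done as asked, in the order asked, and still so for the second after the job is handed in, with the robot touching nothing.
It also fails if it takes over 38 s, if anything falls off the work surface, if the arm or the gripper's body presses on something with over 40 N, if the wrist force passes 120 N, or if a joint passes its speed limit or range.

## Robot

A 6-joint arm with a two-finger parallel gripper is mounted at the origin on a cart in front of the work surface, level with it; the furniture and walls round the work are solid. World frame = base frame: x ahead of the robot, y to its left, z up, the work surface at z = 0. Lengths are in m, angles in degrees, forces in N, time in s.
With the tool pointing down it reaches from about 0.325 to 0.85 m from the base axis. Payload 15.5 kg.
Tool frame: the origin (TCP) lies midway between the tips of the shut fingers; the grasp point (between the pads) lies 19 mm behind it; y points along the fingers, x is the direction in which the jaws open and shut, and the axes are right-handed (so a half turn about y gives the same grasp; the last joint's range is limited). The gripper opens to 91 mm and grips with 3 to 60 N. Pads are 32 mm wide; open, the fingers measure 118 mm over their backs; the gripper's body (76 mm by 178 mm) begins 60 mm behind the grasp point.
Start: joints at [67.867, 28.281, 77.091, -0, 74.628, -5.472], TCP at [0.179, 0.599, 0.178] pointing down, gripper open.
Joint ranges: [-166.48, 166.48], [-47.26, 123.95], [12.59, 153.08], [-70.14, 250.14], [6.76, 159.57], [-176.63, 176.63]. Speed limits (degrees/s): [108.29, 108.29, 147.25, 172.46, 172.46, 172.46].

## Interface

Orientations are given as a 3x3 rotation matrix whose columns are the frame's x, y, z axes.
In Python, from bench import ctrl gives the robot as it stands. The module is installed in compiled form; this text tells all that it offers. Calls block until the motion is done:
- ctrl.goto(position, orientation): joint-space move of the TCP to a pose.
- ctrl.move_l(position, vel=0.15, ori=None, contact_N=None): straight line of the TCP; ori=None keeps the orientation; vel is the mean speed in m/s. With contact_N (N) it stops when the force on the tool has changed by that much, and returns True; else False.
- ctrl.movej(angles): joint-space move.
- ctrl.command_gripper(opening): opening from 0.0 (shut) to 1.0 (fully open); the grip force is fixed at half the most; returns when the fingers have stopped.
- ctrl.sleep(seconds).
- ctrl.ik(position, orientation): joint angles nearest the present ones, or None.
- ctrl.read_camera(name): name is "scene" or "top"; returns the picture (480x640x3 uint8, blue, green, red); there is no depth.
- ctrl.camera_params(name): a dict with "fx", "fy", "cx", "cy" (pixels), "pose" (4x4, takes a point from camera to world coordinates). Camera axes: x right, y up, looking along -z (the intrinsics and any distortion apply to the point x, -y, -z); pixel columns grow to the right and rows downward; lengths in m; the calibration is good to about 2 mm. A picture is of the moment at which its call begins. camera_params takes no time and is no camera call.
A pose or a line that the arm cannot do raises ctrl.MotionError and nothing moves.
- ctrl.sign_off(): hands the job in, once; it reports no verdict.
Readings, each from a call of its own:
- ctrl.current_t(): time.
- ctrl.current_q(): joint angles.
- ctrl.current_dq(): joint speeds.
- ctrl.current_effort(): joint torques, N m.
- ctrl.current_tool_pos(): TCP position.
- ctrl.current_eef_rot(): TCP orientation.
- ctrl.current_contact_force(): force on the tool from outside, world axes, zero at the start.
- ctrl.current_wrist_torque(): the same for the moment, N m.
- ctrl.current_grip_width(): opening from 0.0 (shut) to 1.0 (fully open).
Only numpy, scipy, OpenCV 4.12 (cv2) and the standard library are available. Lean on these libraries where they do the work, as an engineer would, in place of code of your own. Each camera call takes 0.05 s, during which the arm holds its last target.

## Working session

There is one attempt and no reset: what is moved stays moved. The work goes in short steps, each a Python script; the robot and the scene stay as the last script left them, time stands still between calls to the robot, and variables do not carry over. Pictures are saved under pics/ and viewed, and the job is handed in when it is done.

```bash
mkdir -p pics; python3 - <<'E'
from bench import ctrl
import cv2,numpy as np
np.set_printoptions(precision=4,suppress=True)
for n in ("scene","top"):
    cv2.imwrite(f"pics/{n}0.png",ctrl.read_camera(n)); print(n,ctrl.camera_params(n))
print(ctrl.current_t(),ctrl.current_eef_rot())
E
```

```text
scene {'fx': 582.871899539908, 'fy': 582.871899539908, 'cx': 317.37965912366747, 'cy': 238.21577565329792, 'pose': array([[ 0.882 ,  0.3165, -0.3492,  0.1028],
       [-0.4711,  0.5726, -0.6709, -0.8245],
       [-0.0124,  0.7563,  0.6541,  0.8677],
       [ 0.    ,  0.    ,  0.    ,  1.    ]])}
top {'fx': 474.1910260551098, 'fy': 474.1910260551098, 'cx': 323.0670204144283, 'cy': 231.65675610092902, 'pose': array([[ 0.0155,  0.9834, -0.1806,  0.3208],
       [-0.9999,  0.0165,  0.0039, -0.0129],
       [ 0.0068,  0.1805,  0.9835,  1.2578],
       [ 0.    ,  0.    ,  0.    ,  1.    ]])}
0.1 [[ 0.2867 -0.0004 -0.958 ]
 [ 0.958  -0.001   0.2867]
 [-0.0011 -1.      0.0001]]
```

View pics/scene0.png

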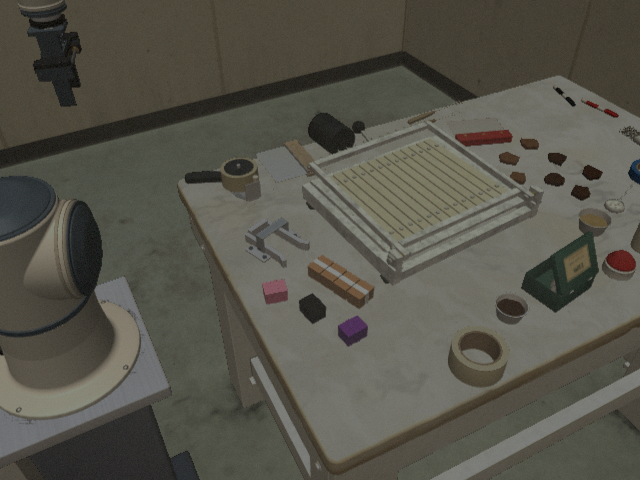

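View pics/top0.png

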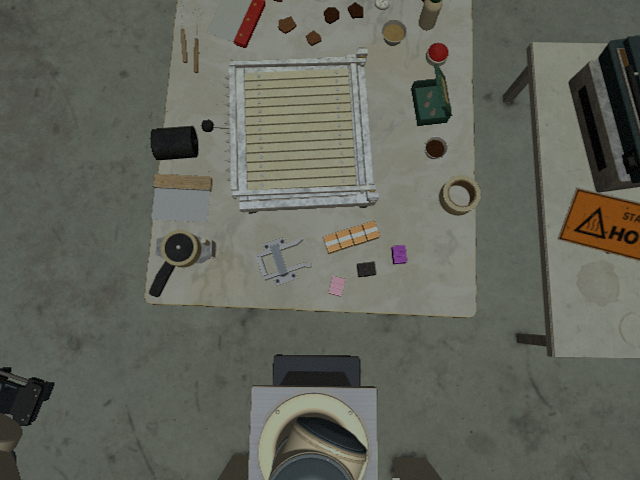

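The row of four orange-brown boxes with a pale band is at scene (340,280) / top (352,237). The rail's mouth faces it at top (305,253). The look-alikes, to be left alone, are pink (top 337,286), black (366,269) and purple (399,254). I'll enlarge the row and rail.

```bash
python3 - <<'E'
import cv2
a=cv2.imread("pics/top0.png")[210:300,250:420]; cv2.imwrite("pics/topc.png",cv2.resize(a,None,fx=4.7,fy=4.7,interpolation=cv2.INTER_CUBIC))
a=cv2.imread("pics/scene0.png")[205:325,235:395]; cv2.imwrite("pics/scc.png",cv2.resize(a,None,fx=5,fy=5,interpolation=cv2.INTER_CUBIC))
E
```

```text
(no output)
```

View pics/topc.png

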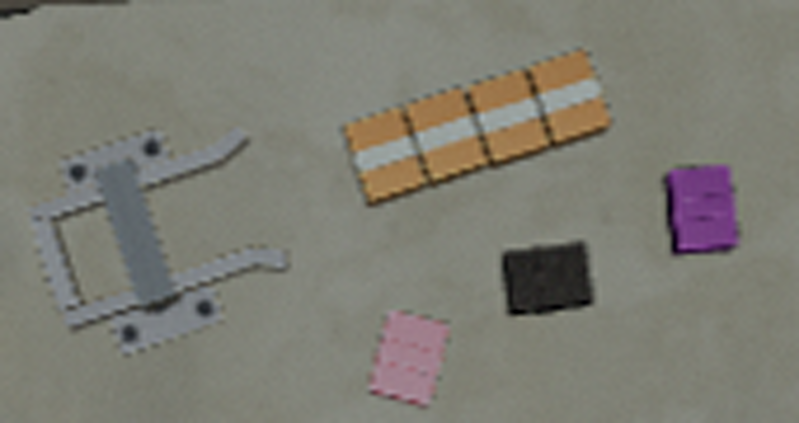

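View pics/scc.png

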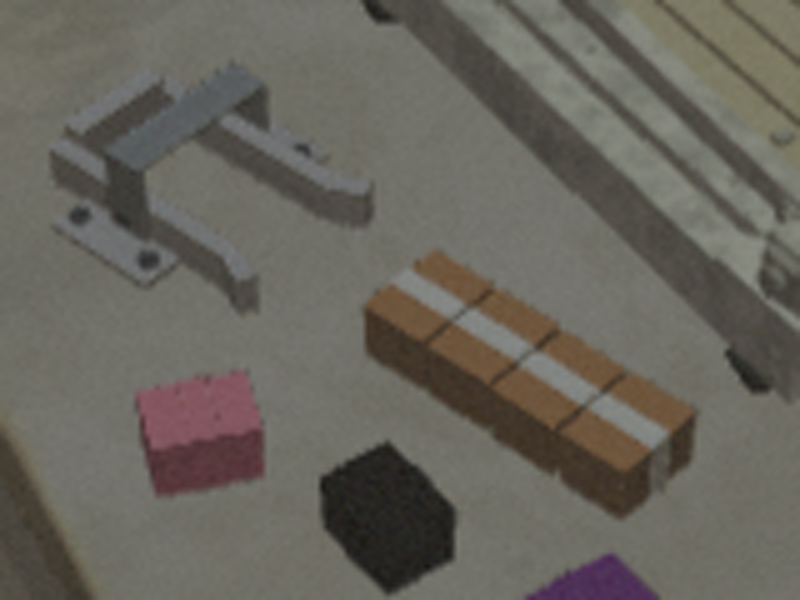

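```bash
cat > h.py <<'E'
import numpy as np,cv2
from bench import ctrl
def ray(n,u,v,z):
    p=ctrl.camera_params(n);T=p['pose']
    d=T[:3,:3]@np.array([(u-p['cx'])/p['fx'],-(v-p['cy'])/p['fy'],-1]);o=T[:3,3]
    return o+d*(z-o[2])/d[2]
def proj(n,P):
    p=ctrl.camera_params(n);T=p['pose'];c=(np.atleast_2d(P)-T[:3,3])@T[:3,:3]
    return np.c_[p['cx']+p['fx']*c[:,0]/-c[:,2],p['cy']-p['fy']*c[:,1]/-c[:,2]]
def fit(model,world):  # rigid 2D
    m=np.array(model,float)[:,:2];w=np.array(world)[:,:2]
    mc,wc=m.mean(0),w.mean(0);H=(m-mc).T@(w-wc)
    a=np.arctan2(H[0,1]-H[1,0],H[0,0]+H[1,1]);R=np.array([[np.cos(a),-np.sin(a)],[np.sin(a),np.cos(a)]])
    t=wc-R@mc;return t,a,R,(w-(m@R.T+t))
E
python3 - <<'E'
from h import *
np.set_printoptions(precision=4,suppress=True)
res={}
for cam,s,off,rail,row in (("top",4.7,(250,210),[((243,134),(0,-39,22)),((286,262),(0,39,22)),((137,231),(76,0,47)),((57,217),(118,-26,30)),((80,303),(118,26,30))],
      [(345,125),(371,205),(610,126),(586,48)]),
  ("scene",5,(235,205),[((362,187),(0,-39,22)),((249,278),(0,39,22)),((187,119),(76,0,47))],[(435,252),(366,308),(627,470),(694,411)])):
    f=lambda c:((c[0]+.5)/s-.5+off[0],(c[1]+.5)/s-.5+off[1])
    M=np.array([m for _,m in rail])/1000.
    W=[ray(cam,*f(c),m[2]) for (c,_),m in zip(rail,M)]
    t,a,R,r=fit(M,W);print(cam,"rail",t,np.degrees(a));print(r*1000)
    B=[ray(cam,*f(c),.03) for c in row];B=np.array(B);print(B)
    L=(B[:,:2]-t)@R;print("row in rail mm\n",L*1000, "row len", np.linalg.norm(B[0]-B[3]),np.linalg.norm(B[1]-B[2]),"w",np.linalg.norm(B[0]-B[1]))
    d=(B[0]+B[1]-B[2]-B[3])[:2];print("row yaw",np.degrees(np.arctan2(d[1],d[0])))
E
```

```text
top rail [0.4944 0.0242] 109.15689130092164
[[-1.786   2.4097]
 [ 0.0794  2.3719]
 [ 1.0809 -1.0366]
 [-0.5125 -3.1524]
 [ 1.1383 -0.5926]]
[[ 0.5342 -0.0178  0.03  ]
 [ 0.4893 -0.0329  0.03  ]
 [ 0.5361 -0.1661  0.03  ]
 [ 0.5804 -0.1528  0.03  ]]
row in rail mm
 [[ -52.7379  -23.7658]
 [ -52.3208   23.5796]
 [-193.4308   23.0913]
 [-195.4633  -23.1651]] row len 0.14272665893126354 0.14111078379051686 w 0.04734727032738767
row yaw 109.13420856491977
scene rail [0.4948 0.0268] 111.39876614733598
[[-2.8158  1.702 ]
 [ 0.7141  1.2244]
 [ 2.1017 -2.9265]]
[[ 0.5321 -0.0177  0.03  ]
 [ 0.4906 -0.0342  0.03  ]
 [ 0.5379 -0.1652  0.03  ]
 [ 0.5781 -0.1506  0.03  ]]
row in rail mm
 [[ -55.1212  -18.5599]
 [ -55.2738   26.1565]
 [-194.5463   29.9194]
 [-195.5546  -12.8776]] row len 0.14054825117707528 0.13932330952633734 w 0.04471664011192365
row yaw 109.46471974320406
```

```bash
cat > ov.py <<'E'
from h import *
import sys
x,y,a,bx,by,ba=map(float,sys.argv[1:7]);tag=sys.argv[7]
def tr(P,x,y,a):
    P=np.array(P,float)/1000;c,s=np.cos(np.radians(a)),np.sin(np.radians(a))
    return np.c_[x+c*P[:,0]-s*P[:,1],y+s*P[:,0]+c*P[:,1],P[:,2]]
L=[]
for sg in(1,-1):
    L+=[tr([(0,sg*34,22),(18,sg*26,22),(118,sg*26,22)],x,y,a),tr([(0,sg*34,22),(0,sg*44,22)],x,y,a),tr([(0,sg*34,22),(0,sg*34,0)],x,y,a)]
L+=[tr([(65,-30,47),(87,-30,47),(87,30,47),(65,30,47),(65,-30,47)],x,y,a),tr([(118,-26,30),(118,26,30)],x,y,a)]
G=[tr([(0,-23,30),(0,23,30),(-141,23,30),(-141,-23,30),(0,-23,30)],bx,by,ba),tr([(0,23,30),(0,23,0),(-141,23,0),(-141,-23,0)],bx,by,ba)]
for cam,src,s,o,hw in(("top","top0",4.7,(250,210),(90,170)),("scene","scene0",5,(235,205),(120,160))):
    im=cv2.imread(f"pics/{src}.png")[o[1]:o[1]+hw[0],o[0]:o[0]+hw[1]];im=cv2.resize(im,None,fx=s,fy=s,interpolation=cv2.INTER_CUBIC)
    for S,col in((L,(0,0,255)),(G,(255,255,0))):
        for l in S: cv2.polylines(im,[np.round((proj(cam,l)-o+.5)*s-.5).astype(int)],False,col,1)
    cv2.imwrite(f"pics/ov_{cam}_{tag}.png",im)
E
python3 ov.py .4944 .0242 109.16 .5118 -.0254 109.13 a
```

```text
(no output)
```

View pics/ov_top_a.png

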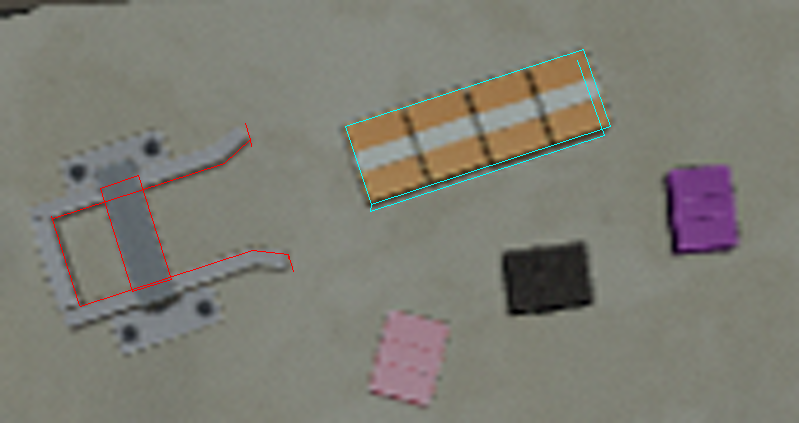

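View pics/ov_scene_a.png

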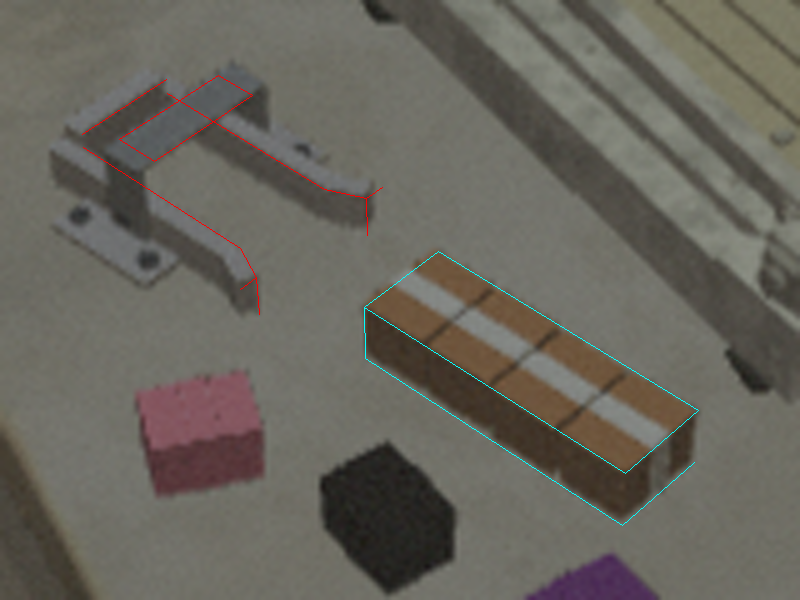

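```bash
python3 - <<'E'
from h import *
np.set_printoptions(precision=4,suppress=True)
for z in (0,.05,.08): print(z,ray("top",243,209,z),ray("top",375,203,z),ray("scene",396,268,z))
a=np.radians(109.3)
u=np.array([np.cos(a),np.sin(a)]);
R=lambda s:np.array([[s*-u[1],0,0],[s*u[0],0,0],[0,-1,0]],float)
for s in(1,-1):
    x=np.array([-u[1]*s,u[0]*s,0]);y=np.array([0,0,-1.]);M=np.c_[x,y,np.cross(x,y)]
    for d in(-.26,-.22,-.03): 
        p=np.r_[np.array([.4935,.025])+u*d,.01];print(s,p,ctrl.ik(p,M),ctrl.ik(p+[0,0,.09],M))
E
python3 ov.py .4932 .0255 109.4 .5113 -.0258 109.2 b
python3 -c "
import cv2
a=cv2.imread('pics/scene0.png')[120:320,290:560];cv2.imwrite('pics/rack.png',cv2.resize(a,None,fx=2.9,fy=2.9,interpolation=2))"
```

```text
0 [0.6108 0.2007 0.    ] [ 0.6337 -0.1584  0.    ] [ 0.6675 -0.1022  0.    ]
0.05 [0.5993 0.1922 0.05  ] [ 0.6213 -0.1526  0.05  ] [ 0.635  -0.1438  0.05  ]
0.08 [0.5923 0.1871 0.08  ] [ 0.6138 -0.1491  0.08  ] [ 0.6155 -0.1688  0.08  ]
1 [ 0.5794 -0.2204  0.01  ] [-26.3413  39.0203  87.0456  -0.      53.9341 134.3587] [-26.3413  32.4731  82.9344  -0.      64.5925 134.3587]
1 [ 0.5662 -0.1826  0.01  ] [-23.6269  37.5558  90.8167  -0.      51.6275 137.0731] [-23.6269  30.6837  86.6385  -0.      62.6778 137.0731]
1 [ 0.5034 -0.0033  0.01  ] [ -7.1763  32.636  104.031   -0.      43.333  153.5237] [ -7.1763  24.3347  99.443   -0.      56.2223 153.5237]
-1 [ 0.5794 -0.2204  0.01  ] [-26.3413  39.0203  87.0456  -0.      53.9341 -45.6413] [-26.3413  32.4731  82.9344  -0.      64.5925 -45.6413]
-1 [ 0.5662 -0.1826  0.01  ] [-23.6269  37.5558  90.8167  -0.      51.6275 -42.9269] [-23.6269  30.6837  86.6385  -0.      62.6778 -42.9269]
-1 [ 0.5034 -0.0033  0.01  ] [ -7.1763  32.636  104.031   -0.      43.333  -26.4763] [ -7.1763  24.3347  99.443   -0.      56.2223 -26.4763]
```

View pics/ov_top_b.png

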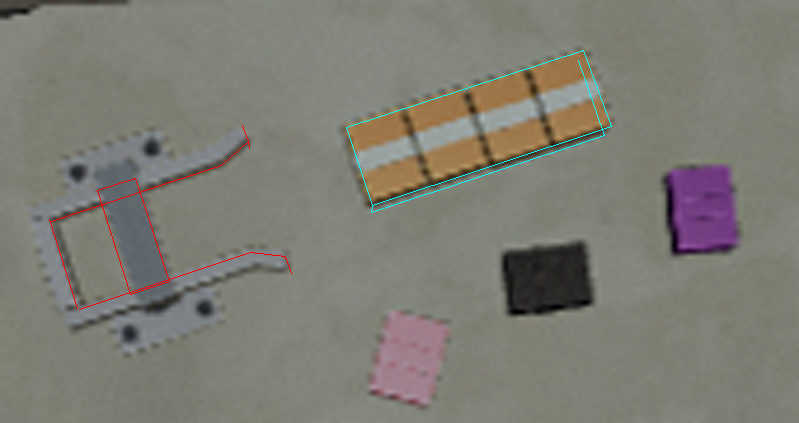

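View pics/rack.png

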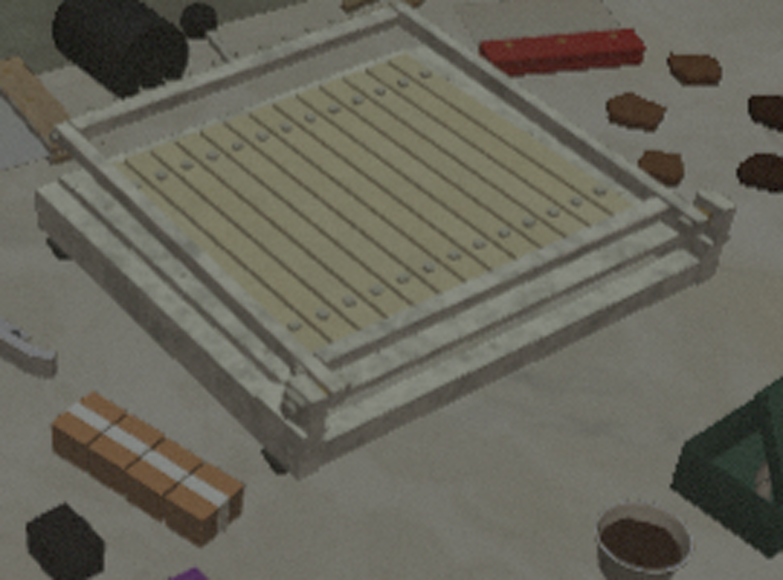

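The overlay fits in both views to about 2 mm, with the row about 0 mm off the lane's middle line. Across the row, the gripper's 178 mm body would come close to the slab cutter's frame. So I'll set the jaws along the row and push with the 32 mm wide back of the shut fingers.

```bash
cat >> h.py <<'E'
A=np.radians(109.3);O=np.array([.494,.0248]);U=np.array([np.cos(A),np.sin(A)]);N=np.array([-U[1],U[0]])
def P(d,lat=0,z=.010): return np.r_[O+U*d+N*lat,z]
def ori(s):
    x=np.r_[U*s,0];y=np.array([0,0,-1.]);return np.c_[x,y,np.cross(x,y)]
def snap(tag):
    for n in("top","scene"):
        o,hw=((250,210),(90,170)) if n=="top" else ((235,205),(120,160))
        im=ctrl.read_camera(n);cv2.imwrite(f"pics/{n}_{tag}_full.png",im)
        a=im[o[1]:o[1]+hw[0],o[0]:o[0]+hw[1]];cv2.imwrite(f"pics/{n}_{tag}.png",cv2.resize(a,None,fx=4.7,fy=4.7,interpolation=cv2.INTER_CUBIC))
E
python3 - <<'E'
from h import *
np.set_printoptions(precision=4,suppress=True)
qs=[(np.abs(q-ctrl.current_q()).max(),s,q) for s in(1,-1) for q in [ctrl.ik(P(-.245,0,.14),ori(s))] if q is not None]
for q in qs:print(q)
s=min(qs,key=lambda t:t[0])[1]
ctrl.command_gripper(0.0)
ctrl.goto(P(-.245,0,.14),ori(s))
ctrl.move_l(P(-.245),.12,contact_N=6)
print(ctrl.current_t(),ctrl.current_tool_pos(),ctrl.current_grip_width(),ctrl.current_contact_force())
snap("s1"); 
E
```

```text
(np.float64(129.17681456610714), 1, array([ -25.3481,   29.2815,   81.8376,   -0.    ,   68.8809, -134.6481]))
(np.float64(93.21453810025433), -1, array([-25.3481,  29.2815,  81.8376,  -0.    ,  68.8809,  45.3519]))
5.8417 [ 0.5755 -0.2066  0.0107] 0.004372434324247099 [-0.7948 -0.0456 -0.188 ]
```

View pics/scene_s1_full.png

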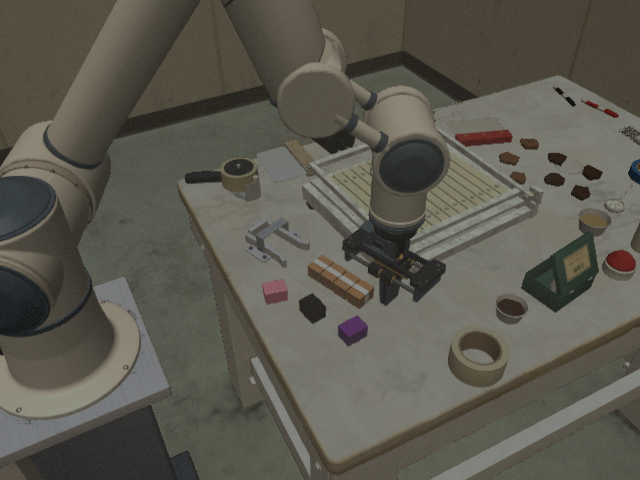

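View pics/top_s1.png

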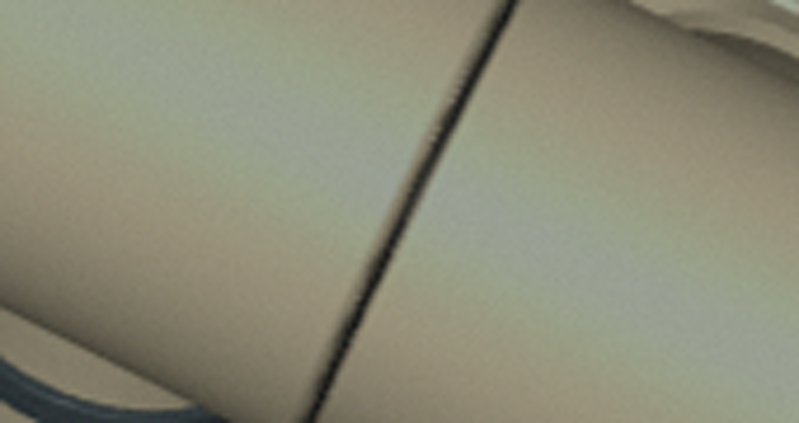

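The shut fingers stand behind the row (scene 388,290), clear of everything. I'll push until the front box is just short of the mouth and check the alignment.

```bash
python3 - <<'E'
from h import *
np.set_printoptions(precision=3,suppress=True)
print(ctrl.move_l(P(-.164),.035,contact_N=10))
print(ctrl.current_t(),(ctrl.current_tool_pos()[:2]-O)@np.c_[U,N],ctrl.current_contact_force())
snap("s2")
E
```

```text
False
8.4083 [-0.164 -0.   ] [-0.838 -0.645 -0.204]
```

View pics/scene_s2.png

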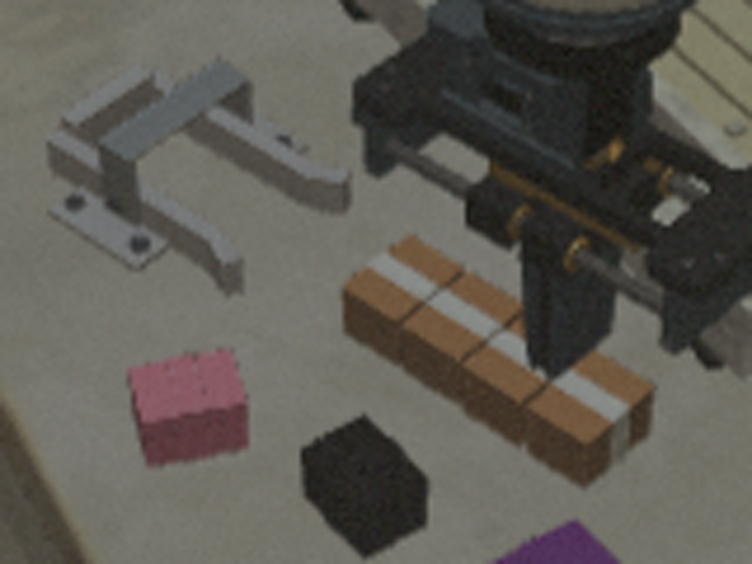

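```bash
python3 - <<'E'
from h import *
np.set_printoptions(precision=4,suppress=True)
print(ctrl.current_tool_pos(),ctrl.current_eef_rot(),ctrl.current_t(),ctrl.current_contact_force())
print(proj("scene",ctrl.current_tool_pos()),proj("scene",P(-.245)))
E
python3 -c "
import cv2
a=cv2.imread('pics/scene_s2_full.png')[200:320,290:450];cv2.imwrite('pics/z2.png',cv2.resize(a,None,fx=5,fy=5,interpolation=2))
a=cv2.imread('pics/scene_s1_full.png')[200:320,290:450];cv2.imwrite('pics/z1.png',cv2.resize(a,None,fx=5,fy=5,interpolation=2))"
```

```text
[ 0.5482 -0.1301  0.01  ] [[ 0.3304  0.0001  0.9438]
 [-0.9438 -0.      0.3304]
 [ 0.     -1.      0.    ]] 8.5083 [0.1173 0.0314 0.726 ]
[[355.0086 292.4469]] [[386.8225 312.4633]]
```

View pics/z2.png

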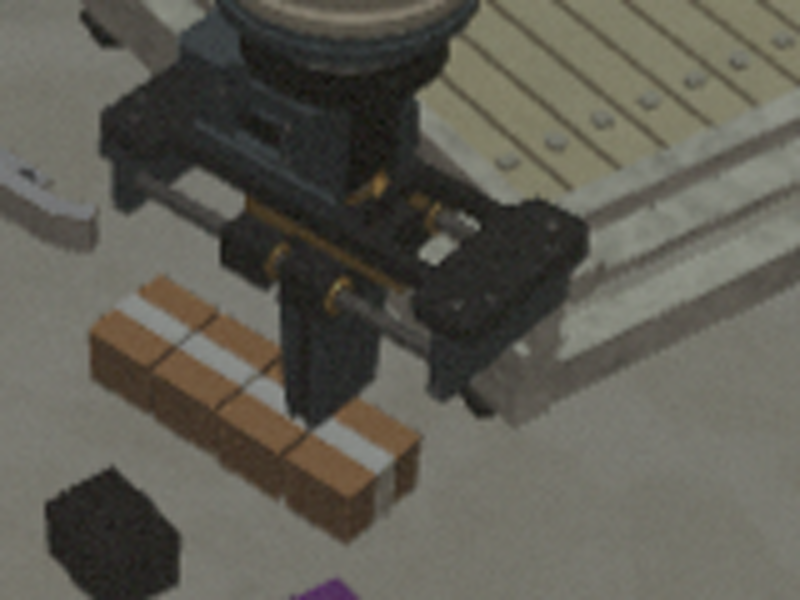

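View pics/z1.png

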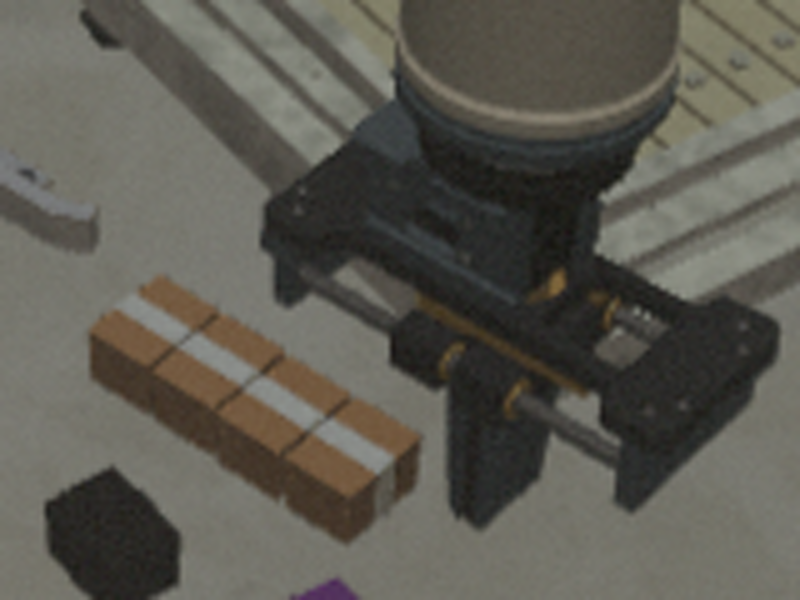

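The check failed usefully. The reported TCP is at z = 0.010, but the picture shows the finger tip (scene 352,284) hovering over the seam between boxes 3 and 4. The row has not moved and no force was felt, so the finger passed over the boxes. The tip appears about 11–13 px above the projected TCP, which puts the real tip about 25–30 mm higher than reported. I'll back off behind the row and feel for the table with a light contact stop.

```bash
python3 - <<'E'
from h import *
np.set_printoptions(precision=4,suppress=True)
ctrl.move_l(P(-.245,0,.012),.1,contact_N=5)
print(ctrl.current_tool_pos(),ctrl.current_contact_force())
try: print(ctrl.move_l(P(-.245,0,-.018),.04,contact_N=3))
except ctrl.MotionError as e: print("ME",e)
print(ctrl.current_tool_pos(),ctrl.current_contact_force(),ctrl.current_t())
snap("s3")
a=cv2.imread('pics/scene_s3_full.png')[200:320,290:450];cv2.imwrite('pics/z3.png',cv2.resize(a,None,fx=5,fy=5,interpolation=2))
E
```

```text
[ 0.5746 -0.2059  0.0119] [-0.0868 -0.2675 -0.1039]
False
[ 0.5751 -0.2065 -0.0178] [ 0.4414 -0.0462 -0.2479] 10.3667
```

View pics/z3.png

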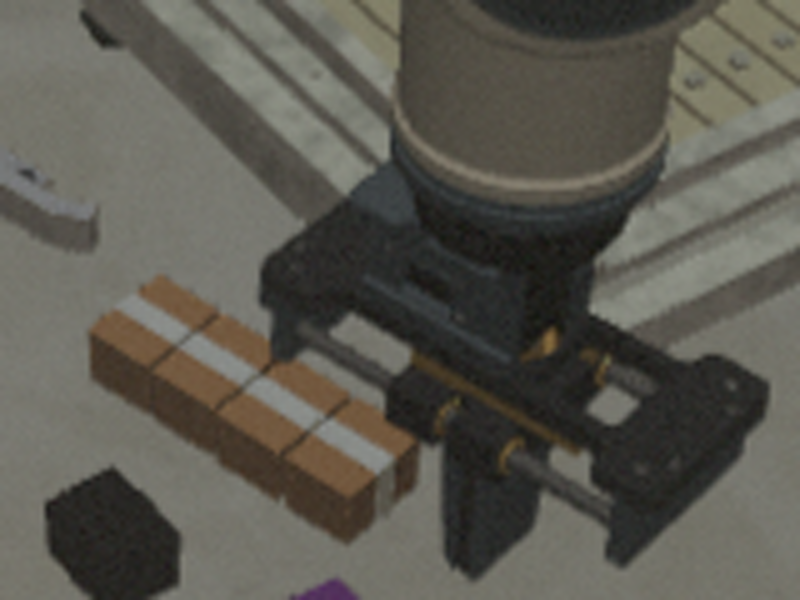

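Still no contact at reported z = -0.018. The visible tip (scene 385,316) is about 2 cm above the table, so I'll keep feeling downward.

```bash
python3 - <<'E'
from h import *
np.set_printoptions(precision=4,suppress=True)
print(ctrl.move_l(P(-.245,0,-.042),.025,contact_N=3))
print(ctrl.current_tool_pos(),ctrl.current_contact_force(),ctrl.current_t())
snap("s4")
a=cv2.imread('pics/scene_s4_full.png')[200:320,290:450];cv2.imwrite('pics/z4.png',cv2.resize(a,None,fx=5,fy=5,interpolation=2))
E
```

```text
True
[ 0.5748 -0.2063 -0.0357] [-2.7992  1.0086 13.2002] 11.1667
```

View pics/z4.png

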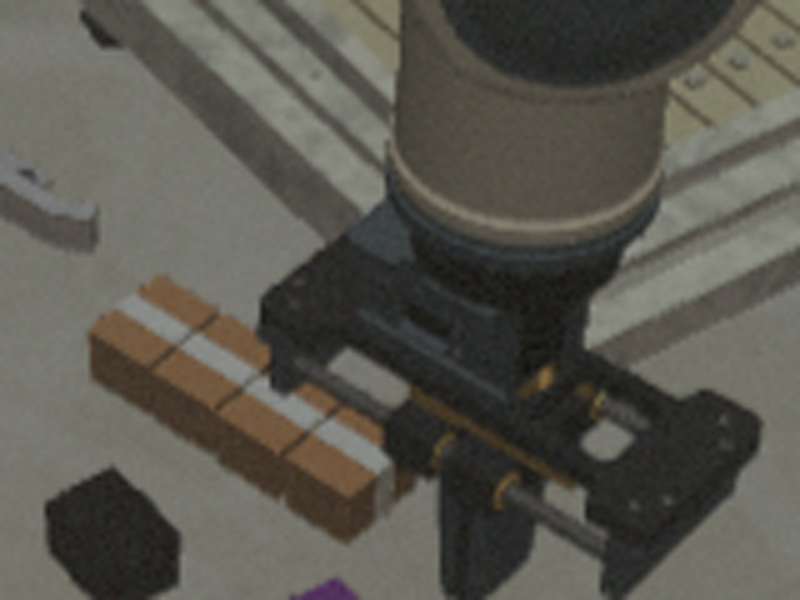

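Table contact is at reported z ≈ -0.035, so the reported z is about 35 mm too low. I'll check whether xy is off too, using the corrected height.

```bash
python3 - <<'E'
from h import *
np.set_printoptions(precision=4,suppress=True)
# s1: reported z .0107 -> true ~.0455 ; s3 reported -.0178 -> .017 ; predicted tip bottom corners
for z in(.0455,.0172):
    b=P(-.245,0,z)
    C=[b+np.r_[U*i*.0135+N*j*.016,0] for i,j in((-1,-1),(-1,1),(1,1),(1,-1),(0,0))]
    print((proj("scene",C)-[290,200])*5)
E
python3 -c "
import cv2
a=cv2.imread('pics/scene_s4_full.png')[280:345,340:440];cv2.imwrite('pics/z5.png',cv2.resize(a,None,fx=7,fy=7,interpolation=2))"
```

```text
[[543.6725 494.4928]
 [492.8965 540.6648]
 [436.5089 505.542 ]
 [487.5362 460.4864]
 [490.1785 500.0083]]
[[537.9542 544.3794]
 [487.9274 590.5741]
 [432.5215 555.4093]
 [482.7897 510.3141]
 [485.3228 549.8855]]
```

View pics/z5.png

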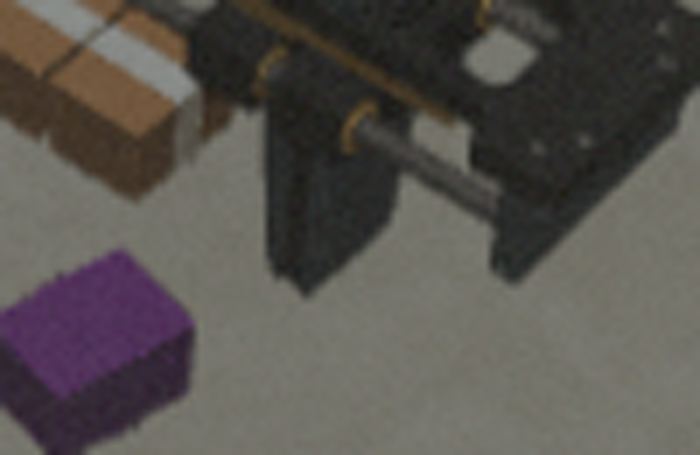

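With the corrected height the tip corners agree within about 2–3 mm, so xy is right. I'll push at tip height ≈ 8 mm, reported z = -0.027.

```bash
python3 - <<'E'
from h import *
np.set_printoptions(precision=4,suppress=True)
Z=-.027
ctrl.move_l(P(-.245,0,Z),.05)
print(ctrl.current_contact_force())
print(ctrl.move_l(P(-.162,0,Z),.04,contact_N=10))
print(ctrl.current_t(),(ctrl.current_tool_pos()[:2]-O)@np.c_[U,N],ctrl.current_tool_pos()[2],ctrl.current_contact_force())
snap("s5")
E
```

```text
[ 0.0828 -0.137   1.2039]
False
13.825 [-0.1621 -0.    ] -0.02702585046527927 [ 1.7773 -0.6093  1.4434]
```

View pics/scene_s5.png

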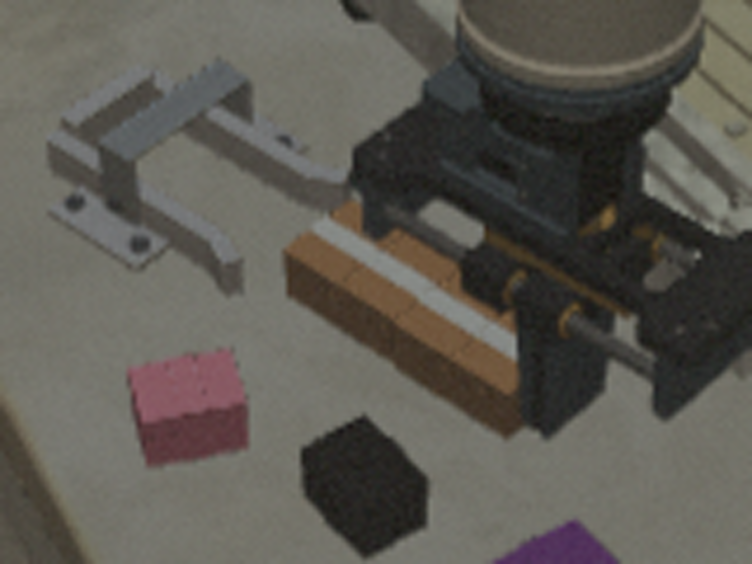

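View pics/top_s5.png

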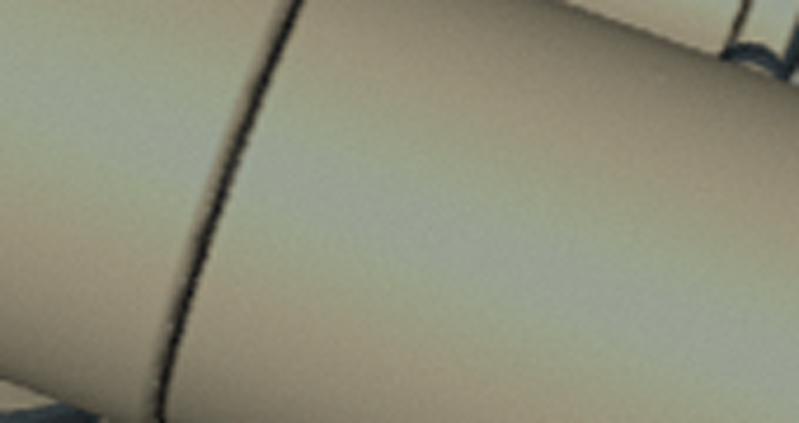

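The row moved as one straight block with the gaps closed. The front left corner is at crop (287,252), near the mouth. I'll go on in two stages, with a look in between.

```bash
python3 - <<'E'
from h import *
np.set_printoptions(precision=4,suppress=True)
w=ray("scene",(287.5)/4.7-.5+235,252.5/4.7-.5+205,.03)
print("front-left corner in rail mm",(w[:2]-O)@np.c_[U,N]*1000)
Z=-.027
print(ctrl.move_l(P(-.105,0,Z),.035,contact_N=12))
print(ctrl.current_t(),(ctrl.current_tool_pos()[:2]-O)@np.c_[U,N],ctrl.current_contact_force())
snap("s6")
E
```

```text
front-left corner in rail mm [-18.6791  22.0821]
False
15.7 [-0.105   0.0001] [-0.21   -0.6982  0.2358]
```

View pics/scene_s6.png

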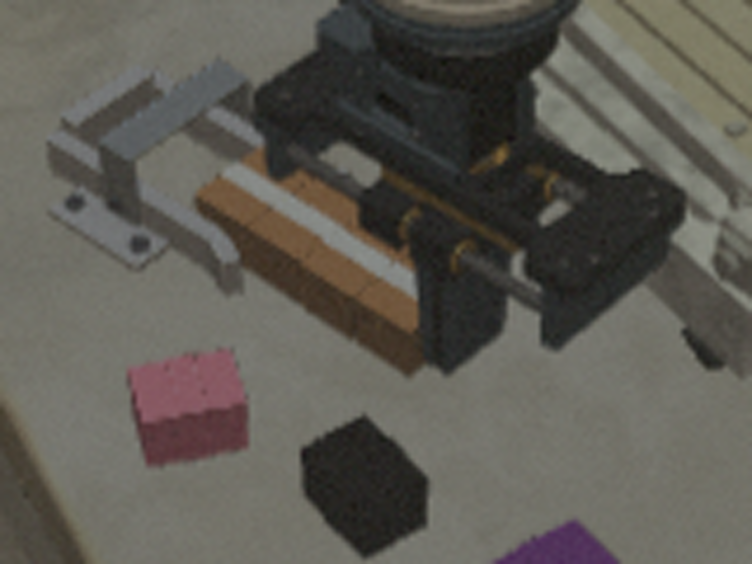

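The row has entered the mouth, straight. Now the last stretch to the stop.

```bash
python3 - <<'E'
from h import *
np.set_printoptions(precision=4,suppress=True)
Z=-.027
def st(): print(round(ctrl.current_t(),2),(ctrl.current_tool_pos()[:2]-O)@np.c_[U,N],ctrl.current_contact_force())
print(ctrl.move_l(P(-.048,0,Z),.035,contact_N=12));st()
print(ctrl.move_l(P(-.022,0,Z),.02,contact_N=8));st()
snap("s7")
E
```

```text
False
17.57 [-0.048   0.0001] [-0.0515 -0.8558 -0.8459]
True
18.52 [-0.0283 -0.0006] [ 2.0988 -3.6657  0.1759]
```

View pics/scene_s7.png

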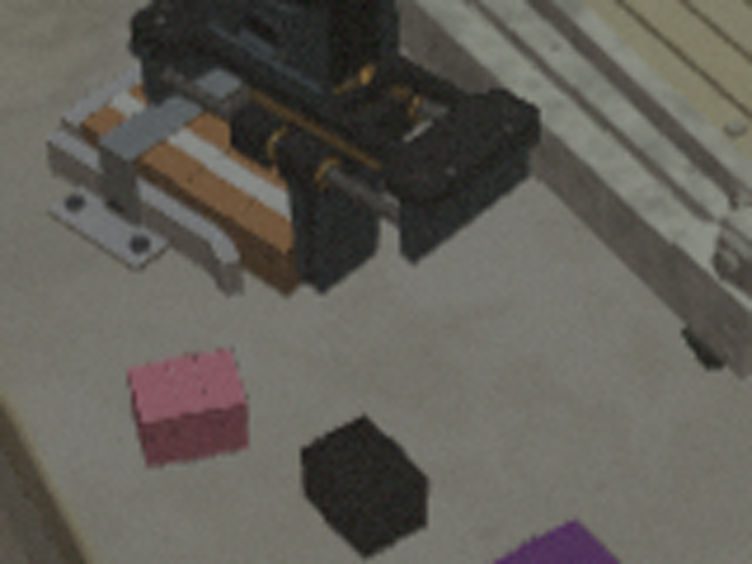

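Contact came at d = -28 mm, against about -31 mm expected, so within the pose error. I'll back away, lift clear and look.

```bash
python3 - <<'E'
from h import *
Z=-.027
ctrl.move_l(P(-.09,0,Z),.1); ctrl.move_l(P(-.09,0,.10),.15)
q=np.array(ctrl.current_q()); q[0]-=50; ctrl.movej(q)
print(ctrl.current_t())
snap("s8")
E
```

```text
22.0167
```

View pics/scene_s8.png

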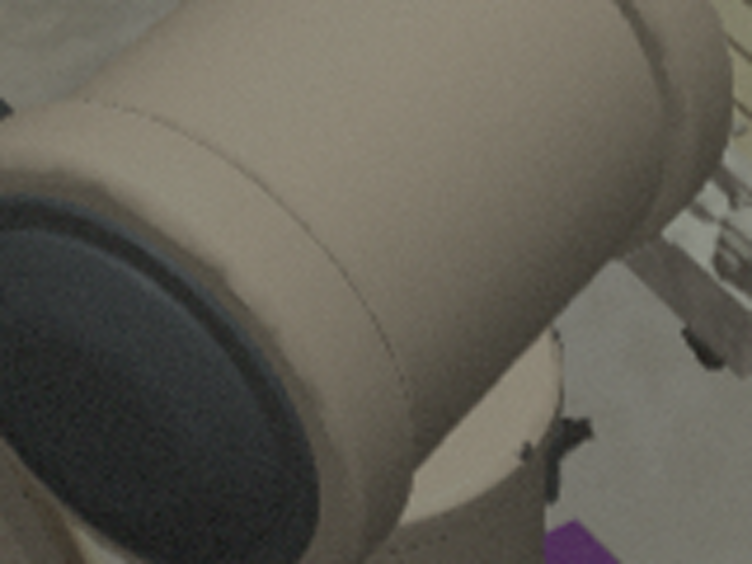

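View pics/top_s8.png

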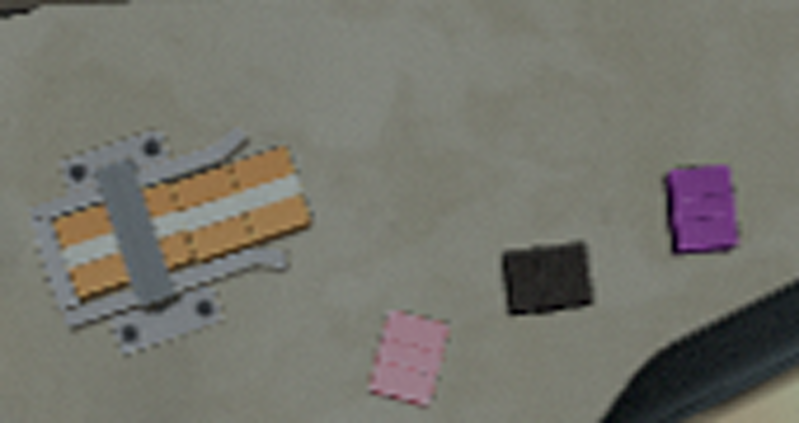

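View pics/scene_s8_full.png

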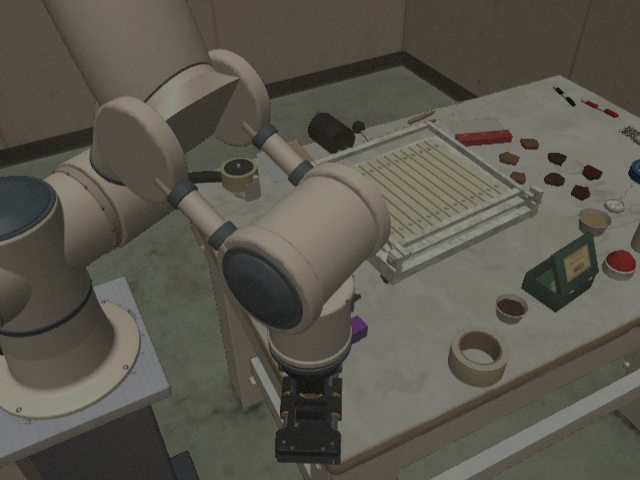

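```bash
python3 - <<'E'
from h import *
np.set_printoptions(precision=1,suppress=True)
for c in((53,217),(82,302),(291,147),(312,223)):
    w=ray("top",(c[0]+.5)/4.7-.5+250,(c[1]+.5)/4.7-.5+210,.03);print(c,(w[:2]-O)@np.c_[U,N]*1000)
a=cv2.imread('pics/top_s8_full.png')[232:285,250:325];cv2.imwrite('pics/z8.png',cv2.resize(a,None,fx=10,fy=10,interpolation=2))
E
```

```text
(53, 217) [116.5 -25.7]
(82, 302) [115.2  24.4]
(291, 147) [-20.9 -21.5]
(312, 223) [-18.7  22.7]
```

View pics/z8.png

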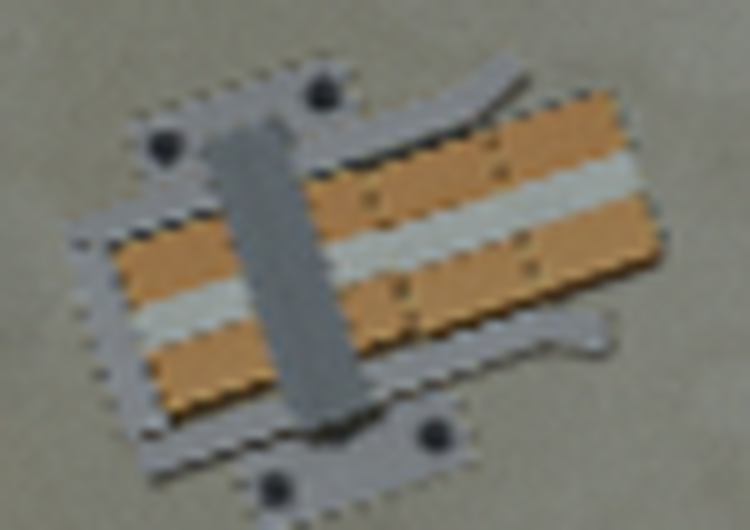

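The row is home: the front box is against the end stop, the row is 134–137 mm long (136 closed up), it is straight, and it sticks out about 19 mm. Handing in.

```bash
python3 -c "
from bench import ctrl
ctrl.sign_off(); print(ctrl.current_t())"
```

```text
the job is handed in; nothing more can be done
the job is handed in; nothing more can be done
```

I pushed the four boxes as one block into the rail and under the strap with the shut fingers, until a light 8 N contact stop, then backed away and handed in at about 22 s.

**Last check (top camera):**
- The front box is against the end stop.
- The row measures 134–137 mm long, against 136 mm when closed up.
- It sticks out of the mouth by about 19–21 mm, against 18 mm expected and within measuring error.
- The row is straight. The bystanders in view and the pink, black and purple look-alikes looked unmoved.
- The scene camera's view of the rail was blocked by the arm at the end, so this rests on the top camera and the contact stop.

**What disagreed:** the reported tool height was about 35 mm too low. My first push therefore passed over the boxes without touching them. I found the table with a light contact stop (the reading went to 13 N) and used the corrected height from then on. The contact at the end came about 3 mm further in than calculated.

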